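Hang the dried magnifier on its stand

ROBOT

A 7-joint arm with a two-finger parallel gripper is mounted at the origin on the work surface. World frame = base frame: x ahead of the robot, y to its left, z up, the work surface at z = 0. Lengths are in m, angles in rad, forces in N, time in s.
With the tool pointing down it reaches from about 0.4 to 0.875 m from the base axis. Payload 4.4 kg.
Tool frame: the origin (TCP) lies on the front face of the gripper's body, between the roots of the fingers; the fingertips stand 73 mm ahead of it and the grasp point (between the pads) lies ahead of it (robot.pinch_z is the z of the grasp point in the tool frame, in m); z points along the fingers, y is the line along which they close (so a half turn about z gives the same grasp; the last joint's range is limited). The gripper opens to 85 mm and grips with 20 to 120 N. Pads are 22 mm wide; open, the fingers measure 114 mm over their backs; the gripper's body (76 mm by 85 mm) begins 54 mm behind the grasp point. The pads swing forward as they close: fully open they stand 13 mm farther back than shut.
Start: joints at [1.232, 0.628, 0.038, 1.517, -0.027, 0.996, -0.02], TCP at [0.175, -0.626, 0.304] pointing down, gripper open.
Joint ranges: [-3.06, 3.06], [-0.37, 2.12], [-1.25, 1.32], [0.18, 2.47], [-1.1, 4.24], [0.23, 1.98], [-2.94, 2.94]. Speed limits (rad/s): [2.57, 2.57, 3.14, 3.14, 3.14, 3.14, 3.14].

INTERFACE

Orientations are given as a unit quaternion [w, x, y, z].
In Python, from workcell import robot gives the robot as it stands. The module is installed in compiled form; this text tells all that it offers.
- The arm moves only by the shell command python3 -m creep 'ROWS'. ROWS is JSON, a list of rows, each a list of 3 entries, a list of its own where there are three numbers: the shift along the tool's x, y, z in m, then the turn about the tool's z in degrees, then the gripper command: -1 is fully open, 1 is shut, values between are in proportion. A call has 1 to 12 rows; each row is the pose to reach, as a shift and turn from the pose commanded when the call began, along the tool's axes at that moment; what a row does not reach only later rows make up. A row lasts 1/8 s, in which the tool goes at most 62.5 mm and 10.7 degrees, less where a joint would pass 70% of its speed; a pose out of reach is approached as far as the arm can. A call with a gripper value outside its range is refused whole. The fingers move at their own pace and stop on an object; the grip force is fixed at half the most. Time passes only in rows, so rows that repeat a pose let the fingers close. It gives the time, the measured TCP pose, the force, the opening and the grip force at its end, in the units of the state.
- robot.get_state(): the state, without advancing time (a new reading comes with each control period).
- robot.snapshot(name): name is "scene" or "top" or "wrist"; returns the picture (420x560x3 uint8, red, green, blue); there is no depth.
- robot.camera_info(name): a dict with "fx", "fy", "cx", "cy" (pixels), "k1" (the pictures are not rectified: a ray, as slopes to the right and down, at radius r is drawn at 1 + k1 r^2 times it, then the intrinsics apply), "R" (3x3) and "t" (3): a world point X has camera coordinates R X + t. Camera axes: x right, y down, z forward; pixel columns grow to the right and rows downward; lengths in m; the calibration is good to about 2 mm. A picture is of the moment at which its call begins: read the wrist's pose just before it. camera_info takes no time and is no camera call; for the wrist camera it gives the pose at the moment of the call.
- robot.sign_off(): hands the job in; it is judged then, once.
The state is a dict: "time": time; "joint_positions": joint angles; "qd": joint speeds; "joint_torque": joint torques, N m; "ee_pos": TCP position; "tcp_rot": TCP orientation; "wrist_force": force on the tool from outside, world axes, zero at the start; "moment": the same for the moment, N m; "finger_gap": finger opening in m; "grip_force": force on a finger pad.
Only numpy, scipy, OpenCV 4.12 (cv2) and the standard library are available. Lean on these libraries where they do the work, as an engineer would, in place of code of your own. Each camera call takes 0.05 s, during which the arm holds its last target. There are 200 camera calls.

TASK

The rectangular magnifier has been cleaned and stands drying in the slotted wooden block. Draw it up out of the slot and hang it by the eye in its handle on the brass peg of the empty stand, past the upturned tip, so that it hangs freely and still when you let go. Never drop it or lay it down on the desk, and leave the letter opener on the other stand, the ink jar, the seal stamp and the notebook where they are.

Things in the scene. Friction and masses are not known exactly. Their poses are not given: they have to be found in the camera images.
- magnifier: Loose flat magnifier, 0.16 kg, standing 160 mm tall, handle up. Brass-framed glass at the bottom 80 (own y) x 60 (z) x 10 mm (x); ferrule at 60-68 mm; flat pale wooden handle 34 mm wide (y), 10 thick (x), 68-160 mm up, a 22 mm eye through it along x. Origin: middle of the bottom edge; z up the handle. Both faces alike. Gripped across the 34 mm width, the peg can pass between the fingers.
- eye (a point): Centre of the magnifier's 22 mm round eye, 142 mm above its bottom edge (18 mm below the handle's top). Axes as the magnifier's: x is the eye's axis.
- block: Fixed mid-brown drying block, 60 mm (x) x 116 mm (y) x 42 mm high, with a slot 14 mm (x) x 86 mm (y) open to the top, its floor 12 mm above the desk. The magnifier's frame stands 30 mm deep in the slot, its axes parallel to the block's. Origin: centre of the underside.
- free_stand: Fixed stand with nothing on it: pale wooden foot 130 x 100 x 14 mm (95 mm in front of the post to 35 behind), brass post 12 mm thick, ball on top (210 mm high), and a level brass peg 8 mm thick, axis 190 mm up, running along own -x (roughly to the robot). From 70 mm out it turns up: tip 81 mm from the post axis, 9 mm above the peg's axis at most. Origin: foot of the post, desk height.
- free_stand_peg (a point): Point on the axis of the free stand's peg, halfway along, 35 mm in front of the post axis and 190 mm above the desk; axes as the stand's (the peg points along -x). When the magnifier hangs, its eye's centre is 7 mm below the peg's axis.
- used_stand: The same kind of stand, fixed, with the letter opener hanging on it: not to be used. Origin and axes as for the free stand.
- opener: Letter opener hanging on the used stand, loose, 155 mm long: red flat handle 32 mm wide, 70 mm long, with a 20 mm eye, steel blade below. Origin: tip of the blade (the bottom); z up, x along the peg. Leave it hanging.
- ink_jar: Green glass ink jar with black cap, 52 mm across, 65 mm high, loose bystander. Origin: centre of its underside.
- stamp: Wax seal stamp standing upright, brass foot 30 mm across, wooden handle, 95 mm high, loose bystander. Origin: centre of its underside.
- notebook: Blue notebook 100 x 140 x 18 mm lying flat, loose bystander. Origin: centre of its underside.
Not all that is in view belongs to the job. Of the things like the magnifier, leave any that is blue or turquoise; of the rest the larger one is meant.

How it is judged:
By the outcome, as a careful person would: the job done as asked, in the order asked, and still so for the second after the job is handed in, with the robot touching nothing.
It also fails if it takes over 48 s, if anything falls off the work surface, if the arm or the gripper's body presses on something with over 40 N, if the wrist force passes 120 N, or if a joint passes its speed limit or range.

## Working session

There is one attempt and no reset: what is moved stays moved. The work goes in short steps, Python scripts to look and compute and a shell command to move; the robot and the scene stay as the last step left them, time stands still between calls to the robot, and variables do not carry over. Pictures are saved under pics/ and viewed, at most 10 in all, crops included, and the job is handed in when it is done.

```bash
mkdir -p pics; python3 - <<'E'
from workcell import robot
import cv2,numpy as np
s=robot.get_state();print({k:np.round(v,3) for k,v in s.items()},robot.pinch_z)
a=[]
for n in("scene","top"):
    im=robot.snapshot(n);cv2.imwrite(f"pics/{n}0.png",im[:,:,::-1]);c=robot.camera_info(n)
    print(n,{k:np.round(v,3).tolist() for k,v in c.items()})
E
```

```text
{'time': np.float64(0.0), 'joint_positions': array([ 1.232,  0.629,  0.038,  1.518, -0.027,  0.996, -0.02 ]), 'qd': array([-0.001,  0.   , -0.001,  0.001,  0.001,  0.   ,  0.002]), 'joint_torque': array([ 0.0000e+00, -5.6342e+01,  1.2260e+00, -1.9345e+01,  1.1000e-02,
        1.0000e-02,  0.0000e+00]), 'ee_pos': array([ 0.175, -0.625,  0.303]), 'tcp_rot': array([-0.001,  0.991,  0.136, -0.   ]), 'wrist_force': array([-0.252,  0.084,  0.354]), 'moment': array([-0.019,  0.047, -0.001]), 'grip_force': np.float64(0.0), 'finger_gap': np.float64(0.086)} 0.0539
scene {'fx': 461.035, 'fy': 461.035, 'cx': 271.988, 'cy': 200.999, 'k1': -0.094, 'R': [[0.313, 0.95, -0.004], [0.575, -0.192, -0.795], [-0.756, 0.246, -0.607]], 't': [-0.14, -0.199, 1.538]}
top {'fx': 453.373, 'fy': 453.373, 'cx': 279.13, 'cy': 206.139, 'k1': -0.04, 'R': [[0.005, -1.0, -0.02], [-0.98, -0.001, -0.197], [0.196, 0.02, -0.98]], 't': [0.01, 0.549, 1.15]}
```

View pics/scene0.png

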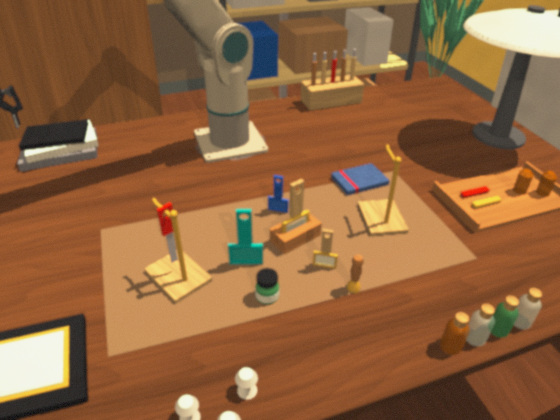

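View pics/top0.png

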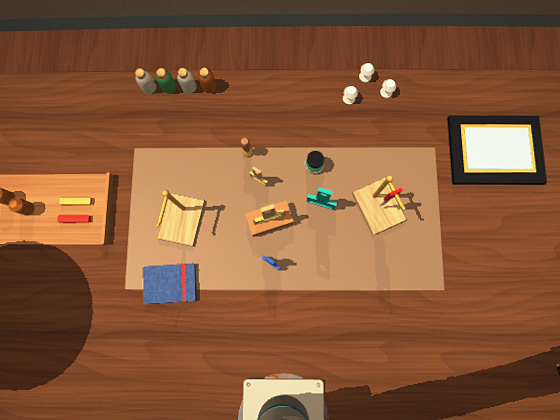

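```bash
python3 - <<'E'
import cv2,numpy as np
a=cv2.imread("pics/top0.png")[140:280,140:340];b=cv2.imread("pics/scene0.png")[140:280,240:440]
f=lambda i:cv2.resize(i,None,fx=4,fy=4,interpolation=cv2.INTER_CUBIC)
cv2.imwrite("pics/c_top.png",f(a));cv2.imwrite("pics/c_scene.png",f(b))
E
cat > h.py <<'E'
import numpy as np,cv2
from workcell import robot
def ray(c,p):
    "world ray (origin,dir) through pixel p"
    d=np.array([[c["k1"],0,0,0]][0],float)
    K=np.array([[c["fx"],0,c["cx"]],[0,c["fy"],c["cy"]],[0,0,1.]])
    u=cv2.undistortPoints(np.array([[p]],float),K,d)[0,0]
    R=np.array(c["R"]);v=R.T@[u[0],u[1],1]
    return -R.T@np.array(c["t"]),v/np.linalg.norm(v)
def onz(c,p,z):
    o,v=ray(c,p);return o+v*(z-o[2])/v[2]
def tri(c1,p1,c2,p2):
    A=0;b=0;L=[]
    for c,p in((c1,p1),(c2,p2)):
        o,v=ray(c,p);M=np.eye(3)-np.outer(v,v);A=A+M;b=b+M@o;L.append((o,M))
    X=np.linalg.solve(A,b);return X,[np.linalg.norm(M@(X-o)) for o,M in L]
def proj(c,X):
    x=np.array(c["R"])@X+c["t"];u=x[:2]/x[2];u=u*(1+c["k1"]*(u@u))
    return u*[c["fx"],c["fy"]]+[c["cx"],c["cy"]]
E
```

```text
(no output)
```

View pics/c_top.png

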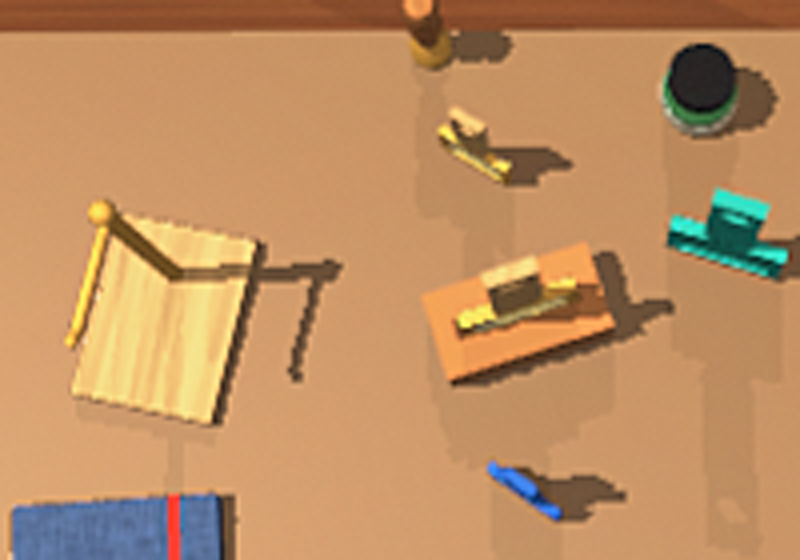

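View pics/c_scene.png

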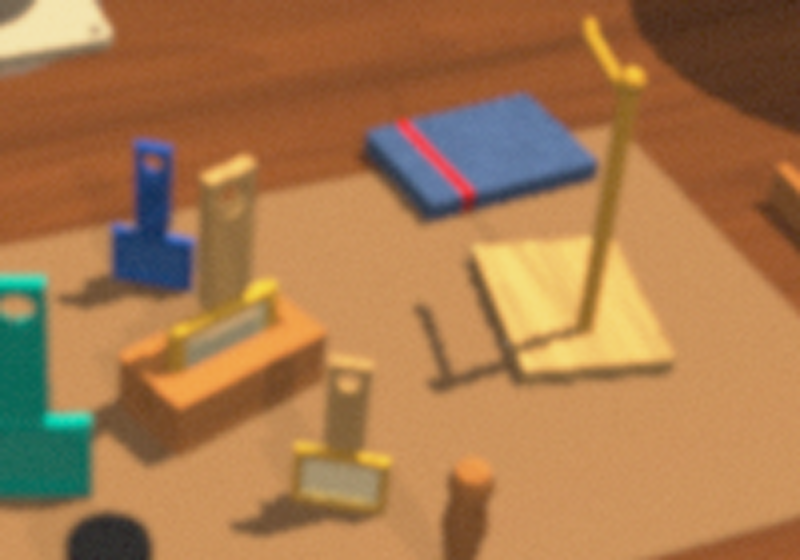

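```bash
python3 - <<'E'
from h import *
c=robot.camera_info("top");s=robot.camera_info("scene")
T=lambda x,y:((x+.5)/4-.5+140,(y+.5)/4-.5+140)
S=lambda x,y:((x+.5)/4-.5+240,(y+.5)/4-.5+140)
P=lambda n,v:print(n,np.round(v,4))
top=[T(481,274),T(533,257),T(541,275),T(488,291)]
q=[onz(c,p,.172) for p in top];P("htop",q);P("ctr",np.mean(q,0))
d=q[0]-q[1]+q[3]-q[2];P("ang wide",np.degrees(np.arctan2(d[1],d[0])))
b=[onz(c,T(*p),.042) for p in((422,295),(588,242),(615,323),(448,378))];P("block",b);P("bc",np.mean(b,0))
d=b[0]-b[1]+b[3]-b[2];P("block y ang",np.degrees(np.arctan2(d[1],d[0])))
# scene handle top corners: near-left(202,180), far-right etc.
q=[onz(s,S(*p),.172) for p in((201,172),(245,154),(257,163),(212,184))];P("scene htop",q);P("c",np.mean(q,0))
ball=onz(c,T(100,212),.205);tip=onz(c,T(71,342),.197);P("ball",ball);P("tip",tip);d=tip-ball;P("peg ang,len",[np.degrees(np.arctan2(d[1],d[0])),np.hypot(d[0],d[1])])
P("ball tri",tri(c,T(100,212),s,S(632,77))[0]);P("tip tri",tri(c,T(71,342),s,S(590,21))[0])
f=[onz(c,T(*p),.014) for p in((116,211),(262,241),(214,425),(71,396))];P("foot",f)
d=f[3]-f[0]+f[2]-f[1];P("foot -x ang",np.degrees(np.arctan2(d[1],d[0])));u=d/np.linalg.norm(d)
P("post",(f[0]+f[1])/2+.035*u)
o=[onz(c,((x+0),(y)),.1) for x,y in((383,185),(316,162),(245,146))];P("stand2,jar,stamp",o)
w=robot.camera_info("wrist");P("wristcam",-np.array(w["R"]).T@w["t"]);P("R",w["R"])
E
```

```text
htop [[0.5207 0.0547 0.172 ]
 [0.5311 0.0237 0.172 ]
 [0.5201 0.0188 0.172 ]
 [0.5104 0.0504 0.172 ]]
ctr [0.5206 0.0369 0.172 ]
ang wide 107.8455
block [[ 0.5318  0.1025  0.042 ]
 [ 0.5682 -0.0087  0.042 ]
 [ 0.513  -0.0268  0.042 ]
 [ 0.4758  0.0841  0.042 ]]
bc [0.5222 0.0377 0.042 ]
block y ang 108.3278
scene htop [[0.5176 0.0206 0.172 ]
 [0.5087 0.0508 0.172 ]
 [0.5194 0.0541 0.172 ]
 [0.5307 0.0225 0.172 ]]
c [0.5191 0.037  0.172 ]
ball [0.5512 0.2773 0.205 ]
tip [0.4751 0.2924 0.197 ]
peg ang,len [1.687555e+02 7.750000e-02]
ball tri [0.5507 0.2763 0.2052]
tip tri [0.4749 0.292  0.1975]
foot [[0.5961 0.3199 0.014 ]
 [0.5748 0.2169 0.014 ]
 [0.4471 0.245  0.014 ]
 [0.4665 0.3442 0.014 ]]
foot -x ang 168.5048
post [0.5512 0.2754 0.014 ]
stand2,jar,stamp [[ 0.5957 -0.2568  0.1   ]
 [ 0.6573 -0.0852  0.1   ]
 [ 0.7013  0.1007  0.1   ]]
wristcam [ 0.2464 -0.6052  0.3733]
R [[ 0.2698 -0.9629 -0.0015]
 [-0.9211 -0.2585  0.291 ]
 [-0.2806 -0.0771 -0.9567]]
```

Candidates (scene px): blue (278,195), turquoise (245,240), small pale (325,250), pale in the block (296,205). The last one is meant: it isn't blue or turquoise, it's the larger of the two pale ones, and it stands in the block. The free stand is the one at (390,215).

```bash
cat >> h.py <<'E'
from scipy.spatial.transform import Rotation as Ro
def go(target,xdeg):
    "shift in tool axes and turn to bring the TCP to target with tool x at heading xdeg"
    s=robot.get_state();q=np.array(s["tcp_rot"]);R=Ro.from_quat(np.r_[q[1:],q[0]]).as_matrix()
    h=np.degrees(np.arctan2(R[1,0],R[0,0]))
    print("shift",np.round(R.T@(np.array(target)-s["ee_pos"]),4),"turn",round(-((xdeg-h+180)%360-180),2),"heading",round(h,2),"tilt",np.round(R[:,2],3),"F",np.round(s["wrist_force"],1),"t",s["time"])
E
python3 -c "
from h import *
go([.5208,.0373,.33],18.2)"
```

```text
shift [ 0.5116 -0.5452 -0.026 ] turn -2.57 heading 15.63 tilt [-0.     0.002 -1.   ] F [ 0.5 -0.1 -0.2] t 0.1
```

```bash
python3 -m creep '[[[0,-0.05,-0.03],0,-1],[[0.04,-0.1,-0.03],0,-1],[[0.09,-0.14,-0.03],0,-1],[[0.13,-0.18,-0.03],0,-1],[[0.18,-0.22,-0.03],0,-1],[[0.22,-0.26,-0.03],0,-1],[[0.27,-0.3,-0.03],0,-1],[[0.31,-0.34,-0.03],0,-1],[[0.36,-0.38,-0.03],0,-1],[[0.4,-0.42,-0.03],0,-1],[[0.44,-0.46,-0.03],0,-1],[[0.44,-0.46,-0.03],0,-1]]'; python3 -c "
from h import *
go([.5208,.0373,.33],18.2)"
```

```text
time: 1.6
ee_pos: [0.4767, -0.0595, 0.3337]
tcp_rot: [-0.001, 0.99, 0.14, 0.001]
wrist_force: [0.2, -1.5, 0.0]
finger_gap: 0.0854
grip_force: 0.0
shift [ 0.0693 -0.0807  0.004 ] turn -2.06 heading 16.14 tilt [ 0.001  0.002 -1.   ] F [ 0.2 -1.5  0. ] t 1.6
```

```bash
python3 -m creep '[[[0.035,-0.04,0],-1,-1],[[0.07,-0.08,0],-2,-1],[[0.071,-0.085,0],-2.5,-1],[[0.071,-0.085,0],-2.5,-1],[[0.071,-0.085,0],-2.5,-1],[[0.071,-0.085,0],-2.5,-1]]'; python3 -c "
from h import *
go([.5208,.0373,.201],18.2)
w=robot.camera_info('wrist');im=robot.snapshot('wrist');cv2.imwrite('pics/w1.png',im[:,:,::-1])
print(np.round(proj(w,np.array([.5208,.0373,.172])),1))"
```

```text
time: 2.35
ee_pos: [0.5201, 0.035, 0.334]
tcp_rot: [0.0, 0.988, 0.156, -0.0]
wrist_force: [-0.6, -0.2, 0.3]
finger_gap: 0.0855
grip_force: 0.0
shift [ 0.0014 -0.0021  0.133 ] turn -0.21 heading 17.99 tilt [-0.    -0.001 -1.   ] F [-0.6 -0.2  0.3] t 2.35
[279.3 214.3]
```

View pics/w1.png

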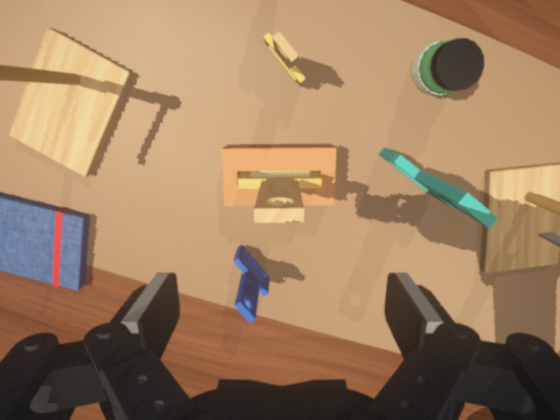

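The magnifier's handle top is centred at (279,214), matching the prediction, and is square to the fingers. Descending.

```bash
python3 -m creep '[[[0.001,-0.002,0.05],0,-1],[[0.001,-0.002,0.1],0,-1],[[0.001,-0.002,0.12],0,-1],[[0.001,-0.002,0.133],0,-1],[[0.001,-0.002,0.133],0,-1],[[0.001,-0.002,0.133],0,0.2],[[0.001,-0.002,0.133],0,0.6],[[0.001,-0.002,0.133],0,1],[[0.001,-0.002,0.133],0,1],[[0.001,-0.002,0.133],0,1],[[0.001,-0.002,0.133],0,1],[[0.001,-0.002,0.133],0,1]]'; python3 -c "
from h import *
go([.5208,.0373,.201],18.2)"
```

```text
time: 3.9
ee_pos: [0.5213, 0.0387, 0.2017]
tcp_rot: [0.0, 0.988, 0.157, 0.001]
wrist_force: [-0.1, -0.8, 5.7]
finger_gap: 0.0329
grip_force: 59.2
shift [-0.0009  0.0012  0.0006] turn -0.08 heading 18.12 tilt [ 0.001  0.    -1.   ] F [-0.1 -0.8  5.7] t 3.9
```

```bash
python3 -m creep '[[[0,0,-0.01],0,1],[[0,0,-0.025],0,1],[[0,0,-0.045],0,1],[[0,0,-0.075],0,1],[[0,0,-0.11],0,1],[[0,0,-0.14],0,1],[[0,0,-0.15],0,1],[[0,0,-0.15],0,1],[[0,0,-0.15],0,1]]'; python3 -c "
from h import *
p=np.array([.551,.276]);u=np.array([np.cos(np.radians(168.6)),np.sin(np.radians(168.6))])
go([*(p+.135*u),.352],-11.4)"
```

```text
time: 5.03
ee_pos: [0.52, 0.0386, 0.3498]
tcp_rot: [-0.0, 0.988, 0.158, -0.001]
wrist_force: [0.8, 0.6, -2.4]
finger_gap: 0.0329
grip_force: 59.8
shift [-0.0142 -0.2825 -0.0021] turn 29.53 heading 18.13 tilt [-0.002 -0.    -1.   ] F [ 0.8  0.6 -2.4] t 5.025
```

```bash
python3 -m creep '[[[-0.03,-0.02,0],4,1],[[-0.06,-0.06,0],8,1],[[-0.07,-0.1,0],12,1],[[-0.07,-0.14,0],16,1],[[-0.065,-0.18,0],20,1],[[-0.05,-0.22,0],24,1],[[-0.03,-0.26,0],27,1],[[-0.014,-0.283,0],29.5,1],[[-0.014,-0.283,0],29.5,1],[[-0.014,-0.283,0],29.5,1],[[-0.014,-0.283,0],29.5,1]]'; python3 - <<'E'
from h import *
p=np.array([.551,.276]);u=np.array([np.cos(np.radians(168.6)),np.sin(np.radians(168.6))])
go([*(p+.135*u),.2395],-11.4)
E
```

```text
time: 6.4
ee_pos: [0.4193, 0.302, 0.3506]
tcp_rot: [0.001, 0.995, -0.1, -0.0]
wrist_force: [-0.7, -0.4, -2.0]
finger_gap: 0.033
grip_force: 60.1
shift [-0.0007 -0.0007  0.1111] turn -0.05 heading -11.45 tilt [-0.001 -0.001 -1.   ] F [-0.7 -0.4 -2. ] t 6.4
```

```bash
python3 -m creep '[[[0,0,0.04],0,1],[[0,0,0.08],0,1],[[0,0,0.105],0,1],[[0,0,0.11],0,1],[[0,0,0.11],0,1],[[0,0,0.11],0,1],[[0,0,0.11],0,1]]'; python3 - <<'E'
from h import *
p=np.array([.551,.276]);u=np.array([np.cos(np.radians(168.6)),np.sin(np.radians(168.6))])
go([*(p+.035*u),.2402],-11.4)
a=robot.snapshot("scene")[60:235,300:480];cv2.imwrite("pics/s2raw.png",a[:,:,::-1])
b=robot.snapshot("wrist");cv2.imwrite("pics/w2raw.png",b[:,:,::-1])
f=cv2.resize(a,(540,525),interpolation=cv2.INTER_CUBIC);cv2.imwrite("pics/s2.png",f[:,:,::-1])
E
```

```text
time: 7.28
ee_pos: [0.4198, 0.3036, 0.2419]
tcp_rot: [-0.001, 0.995, -0.099, 0.001]
wrist_force: [0.9, 1.6, -0.9]
finger_gap: 0.0336
grip_force: 60.1
shift [0.0991 0.0012 0.0018] turn 0.02 heading -11.38 tilt [ 0.002  0.001 -1.   ] F [ 0.9  1.6 -0.9] t 7.275
```

View pics/s2.png

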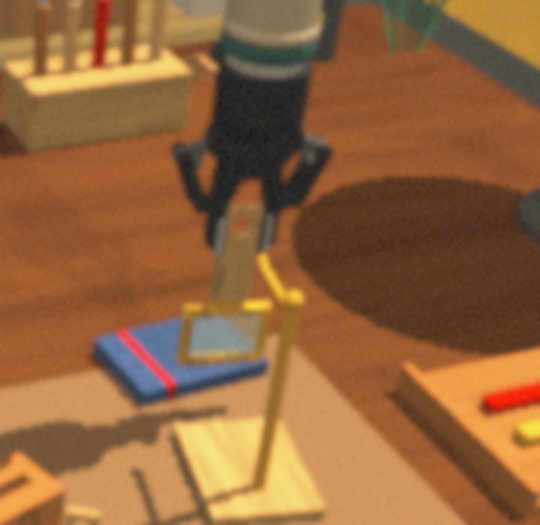

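View pics/w2raw.png

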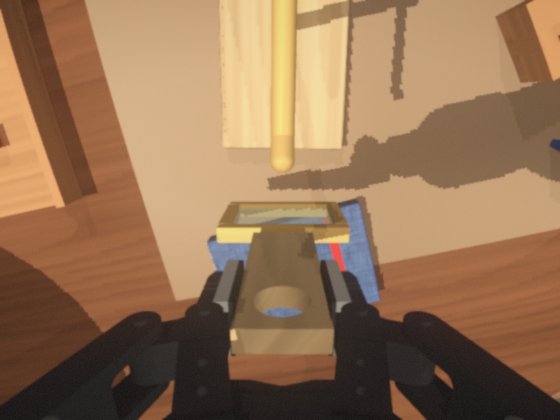

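Wrist view: eye at about (281,300), peg running from (284,0) to its tip at (283,162), nearly in line. Checking numerically.

```bash
python3 - <<'E'
from h import *
s=robot.get_state();q=np.array(s["tcp_rot"]);R=Ro.from_quat(np.r_[q[1:],q[0]]).as_matrix();e=np.array(s["ee_pos"])
w=robot.camera_info("wrist");sc=robot.camera_info("scene")
L=lambda X:np.round((R.T@(X-e))*1000,1)
im=cv2.cvtColor(cv2.imread("pics/w2raw.png"),cv2.COLOR_BGR2HSV)
for r in(30,60,90,120,150):
    row=im[r,260:310];m=np.where((row[:,1]>150)&(row[:,2]>150))[0]+260
    print(r,m.min(),m.max(),len(m),"tool xyz of mid:",L(onz(w,((m.min()+m.max())/2,r),.190 if r<110 else .195)))
print("handle bottom@ferrule",L(onz(w,(282.5,236),.0505+.068)),"eye rim",[L(onz(w,p,.1925)) for p in((254,302),(309,302))], "top corners",[L(onz(w,p,e[2]-.0297)) for p in((230,352),(334,352))])
S=lambda x,y:((x+.5)/3-.5+300,(y+.5)/3-.5+60)
X,r=tri(w,(283,163),sc,S(262,258));print("tip",X,r,L(X))
X,r=tri(w,(281.5,301),sc,S(241,225));print("eye",X,r,L(X))
E
```

```text
Traceback (most recent call last):
ValueError: zero-size array to reduction operation minimum which has no identity
```

```bash
python3 - <<'E'
from h import *
s=robot.get_state();q=np.array(s["tcp_rot"]);R=Ro.from_quat(np.r_[q[1:],q[0]]).as_matrix();e=np.array(s["ee_pos"])
w=robot.camera_info("wrist");sc=robot.camera_info("scene")
L=lambda X:np.round((R.T@(X-e))*1000,1)
im=cv2.cvtColor(cv2.imread("pics/w2raw.png"),cv2.COLOR_BGR2HSV).astype(int)
for r in(30,60,90,120,150):
    row=im[r,255:315];m=np.where((row[:,1]>row[:5,1].mean()+40))[0]+255
    if len(m): print(r,m.min(),m.max(),len(m),"tool xyz of mid:",L(onz(w,((m.min()+m.max())/2,r),.190 if r<110 else .195)))
    else: print(r,row[::6,1:].tolist())
print("handle bottom@ferrule",L(onz(w,(282.5,236),.0505+.068)),"eye rim",[L(onz(w,p,.1925)) for p in((254,302),(309,302))], "top corners",[L(onz(w,p,e[2]-.0297)) for p in((230,352),(334,352))])
S=lambda x,y:((x+.5)/3-.5+300,(y+.5)/3-.5+60)
X,r=tri(w,(283,163),sc,S(262,258));print("tip",X,r,L(X))
X,r=tri(w,(281.5,301),sc,S(241,225));print("eye",X,r,L(X))
E
```

```text
30 272 295 10 tool xyz of mid: [96.6  0.1 51.6]
60 273 294 8 tool xyz of mid: [87.6  0.2 51.6]
90 272 294 7 tool xyz of mid: [78.3  0.  51.6]
120 290 293 4 tool xyz of mid: [68.9  2.7 46.6]
150 289 292 4 tool xyz of mid: [59.3  2.5 46.6]
handle bottom@ferrule [2.000e-01 1.000e-01 1.231e+02] eye rim [array([  1.5, -11. ,  49.1]), array([ 1.5, 10. , 49.1])] top corners [array([ -6.2, -17.9,  29.7]), array([-6.2, 17.3, 29.7])]
tip [0.47346894 0.2926884  0.19422287] [np.float64(5.121920726443676e-05), np.float64(5.1219207264460097e-05)] [54.9  0.1 47.4]
eye [0.42252342 0.30232987 0.19580375] [np.float64(0.001379789705612329), np.float64(0.001379789705612274)] [ 3.   0.7 45.8]
```

```bash
python3 -m creep '[[[0.02,0,0.0015],0,1],[[0.035,0,0.0015],0,1],[[0.045,0,0.0015],0,1],[[0.05,0,0.0015],0,1],[[0.055,0,0.0015],0,1],[[0.06,0,0.0015],0,1],[[0.065,0,0.0015],0,1],[[0.07,0,0.0015],0,1],[[0.07,0,0.0015],0,1]]'; python3 - <<'E'
from h import *
p=np.array([.551,.276]);u=np.array([np.cos(np.radians(168.6)),np.sin(np.radians(168.6))])
go([*(p+.035*u),.2402],-11.4)
b=robot.snapshot("wrist");cv2.imwrite("pics/w3.png",b[:,:,::-1])
E
```

```text
time: 8.5
ee_pos: [0.4885, 0.2894, 0.2394]
tcp_rot: [-0.0, 0.995, -0.099, 0.0]
wrist_force: [-0.6, 0.1, -1.2]
finger_gap: 0.033
grip_force: 60.2
shift [ 0.0289  0.0008 -0.0008] turn -0.0 heading -11.4 tilt [ 0.  0. -1.] F [-0.6  0.1 -1.2] t 8.5
```

View pics/w3.png

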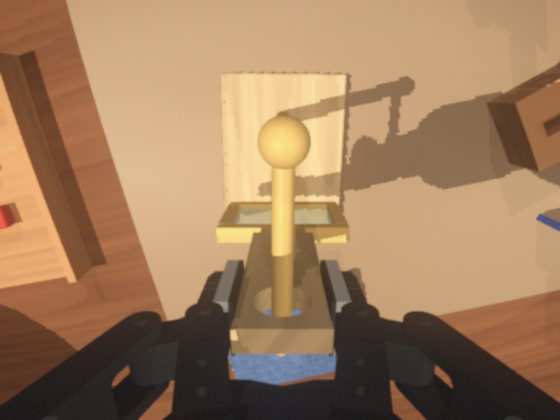

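The peg passes through the eye at (283,300) with no contact force, the ball at (284,140). I'll go on to mid-peg, then lower gently.

```bash
python3 -m creep '[[[0.01,0,0],0,1],[[0.02,0,0],0,1],[[0.028,0,0],0,1],[[0.028,0,0],0,1],[[0.028,0,0.003],0,1],[[0.028,0,0.006],0,1],[[0.028,0,0.007],0,1],[[0.028,0,0.007],0,1],[[0.028,0,0.007],0,1]]'
```

```text
time: 9.68
ee_pos: [0.5155, 0.2841, 0.2325]
tcp_rot: [-0.0, 0.995, -0.099, 0.0]
wrist_force: [0.2, -0.2, -1.9]
finger_gap: 0.033
grip_force: 60.2
```

```bash
python3 -m creep '[[[0,0,0.001],0,1],[[0,0,0.001],0,1],[[0,0,0.001],0,1],[[0,0,0.001],0,1]]'; python3 -m creep '[[[0,0,0.001],0,1],[[0,0,0.001],0,1],[[0,0,0.001],0,1],[[0,0,0.001],0,1]]'
```

```text
time: 10.18
ee_pos: [0.5155, 0.284, 0.2314]
tcp_rot: [-0.0, 0.995, -0.099, 0.0]
wrist_force: [-0.1, 0.7, -1.9]
finger_gap: 0.0334
grip_force: 60.2
time: 10.68
ee_pos: [0.5156, 0.2841, 0.2305]
tcp_rot: [-0.0, 0.995, -0.099, 0.0]
wrist_force: [0.6, -1.4, -0.4]
finger_gap: 0.0332
grip_force: 60.4
```

```bash
python3 -m creep '[[[0,0,0.001],0,1],[[0,0,0.001],0,1],[[0,0,0.001],0,1],[[0,0,0.001],0,1]]'
```

```text
time: 11.18
ee_pos: [0.5156, 0.2841, 0.2303]
tcp_rot: [-0.0, 0.995, -0.099, 0.0]
wrist_force: [-2.4, -0.5, 5.7]
finger_gap: 0.0332
grip_force: 61.2
```

```bash
python3 -m creep '[[[0,0,-0.0007],0,1],[[0,0,-0.0007],0,1],[[0,0,-0.0007],0,0.25],[[0,0,-0.0007],0,0.2],[[0,0,-0.0007],0,0.15],[[0,0,-0.0007],0,0.1],[[0,0,-0.0007],0,0],[[0,0,-0.0007],0,-0.2],[[0,0,-0.0007],0,-0.5],[[0,0,-0.0007],0,-1],[[0,0,-0.0007],0,-1],[[0,0,-0.0007],0,-1]]'; python3 -c "
from h import *
b=robot.snapshot('wrist');a=cv2.resize(robot.snapshot('scene')[60:235,300:480],None,fx=2.4,fy=2.4)
cv2.imwrite('pics/r4.png',np.hstack([cv2.resize(b,(360,270))[:,:,::-1],a[:270,:,::-1]]) if a.shape[0]==270 else np.hstack([b,a])[:,:800,::-1])"
```

```text
time: 12.68
ee_pos: [0.5155, 0.284, 0.2301]
tcp_rot: [-0.0, 0.995, -0.099, 0.0]
wrist_force: [0.6, 0.7, 0.3]
finger_gap: 0.0854
grip_force: 0.0
```

View pics/r4.png

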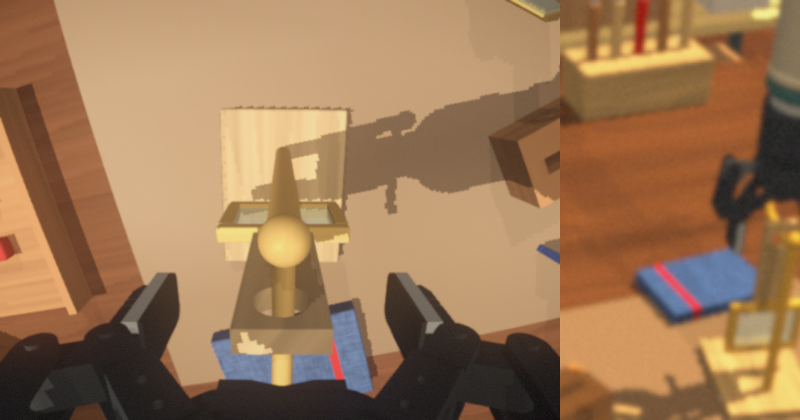

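The magnifier hangs on the peg, which passes through the eye at (283,300). The fingers are clear on both sides. Retreating straight up.

```bash
python3 -m creep '[[[0,0,-0.01],0,-1],[[0,0,-0.03],0,-1],[[0,0,-0.06],0,-1],[[0,0,-0.1],0,-1],[[0,0,-0.15],0,-1],[[0,0,-0.15],0,-1],[[0,0,-0.15],0,-1],[[0,0,-0.15],0,-1],[[0,0,-0.15],0,-1],[[0,0,-0.15],0,-1],[[0,0,-0.15],0,-1],[[0,0,-0.15],0,-1]]'; python3 -c "
from h import *
a=robot.snapshot('scene')
import time
for n in range(6): b=robot.snapshot('scene')
d=np.abs(a.astype(int)-b)[60:235,300:480];print('motion',d.mean(),d.max())
f=cv2.resize(b[100:300,140:440],(800,533));cv2.imwrite('pics/f.png',f[:,:,::-1])"
```

```text
time: 14.28
ee_pos: [0.5155, 0.284, 0.38]
tcp_rot: [0.0, 0.995, -0.099, -0.0]
wrist_force: [-0.6, -0.9, -0.2]
finger_gap: 0.0851
grip_force: 0.0
motion 2.112857142857143 23
```

View pics/f.png

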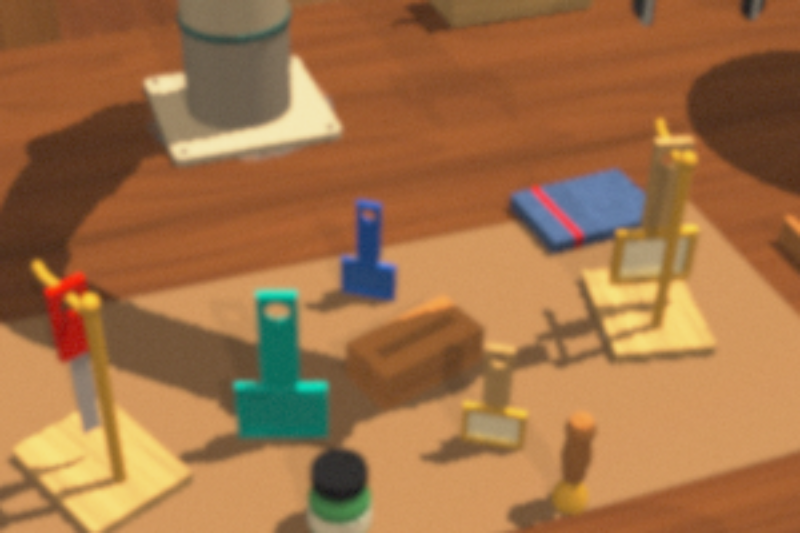

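The magnifier hangs on the free stand's peg at (665,200). Everything else is where it was. I'll let it settle, then hand in.

```bash
for i in 1 2; do python3 -m creep '[[[0,0,0],0,-1],[[0,0,0],0,-1],[[0,0,0],0,-1],[[0,0,0],0,-1],[[0,0,0],0,-1],[[0,0,0],0,-1],[[0,0,0],0,-1],[[0,0,0],0,-1],[[0,0,0],0,-1],[[0,0,0],0,-1],[[0,0,0],0,-1],[[0,0,0],0,-1]]' | head -1; done; python3 -c "
from workcell import robot
print(robot.sign_off())"
```

```text
time: 16.12
time: 17.62
the job is handed in; nothing more can be done
None
```

The magnifier hangs by its eye at the middle of the free stand's peg with the gripper clear; the last picture showed nothing else moved, and I handed the job in at about 17.6 s.

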